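Load the bench reader and hold the sample carrier home

ROBOT

A 6-joint arm with a two-finger parallel gripper is mounted at the origin on the work surface. World frame = base frame: x ahead of the robot, y to its left, z up, the work surface at z = 0. Lengths are in m, angles in rad, forces in N, time in s.
With the tool pointing down it reaches from about 0.35 to 0.775 m from the base axis. Payload 7.3 kg.
Tool frame: the origin (TCP) lies midway between the tips of the shut fingers; the grasp point (between the pads) lies grasp_offset behind it (grasp_offset is the distance from the TCP to the grasp point, in m); z points along the fingers, y is the line along which they close (so a half turn about z gives the same grasp; the last joint's range is limited). The gripper opens to 92 mm and grips with 3 to 60 N. Pads are 19 mm wide; open, the fingers measure 130 mm over their backs; the gripper's body (75 mm by 190 mm) begins 47 mm behind the grasp point.
Start: joints at [-1.332, 0.342, 1.524, -0, 1.275, -0.146], TCP at [0.197, -0.487, 0.227] pointing down, gripper open.
Joint ranges: [-2.53, 2.53], [-0.77, 2.02], [0.04, 2.7], [-1, 4.14], [0.28, 2.66], [-3.11, 3.11]. Speed limits (rad/s): [2.57, 2.57, 3.14, 3.14, 3.14, 3.14].

INTERFACE

Orientations are given as [roll, pitch, yaw] about the fixed x, y, z axes, in that order (R = Rz(yaw) Ry(pitch) Rx(roll)).
In Python, from cell import * gives the robot as it stands.
- The arm moves only by the tool step_arm, never from a script. Its argument "plan" is a list of rows, each a list of 5 numbers: the closure, from -1 (fully open) to 1 (shut), then the shift along the tool's x, y, z in m, then the turn about the tool's z in rad. In form: [[hand, x, y, z, twist], ...]. A call has 1 to 20 rows; each row is the pose to reach, as a shift and turn from the pose commanded when the call began, along the tool's axes at that moment; what a row does not reach only later rows make up. A row lasts 1/8 s, in which the tool goes at most 62.5 mm and 10.7 degrees, less where a joint would pass 70% of its speed; a pose out of reach is approached as far as the arm can. A call with a gripper value outside its range is refused whole. The fingers move at their own pace and stop on an object; "grip_force" is the grip in N (left out, the last holds). Time passes only in rows, so rows that repeat a pose let the fingers close. It gives the time, the measured TCP pose, the force, the opening and the grip force at its end, in the units of the state.
- observe(): the state, without advancing time (a new reading comes with each control period).
- read_camera(name): name is "scene" or "top" or "wrist"; returns a dict with "img" (480x640x3 uint8, red, green, blue), "range_z" (480x640 float32, m along the optical axis (not along the pixel's ray), 0 where there is no reading), "fx", "fy", "cx", "cy" (pixels), "R" (3x3) and "t" (3): a world point X has camera coordinates R X + t; the wrist camera has in their place "T_tool_cam" (4x4, takes a point from camera to tool coordinates, whose origin is the TCP and whose axes are the flange's). Camera axes: x right, y down, z forward; pixel columns grow to the right and rows downward; lengths in m; the calibration is good to about 2 mm. The wrist camera is an equidistant fisheye: a pixel r from the principal point sees the ray r / f radians off the axis. A picture is of the moment at which its call begins: read the wrist's pose just before it.
- hand_in(): hands the job in; it is judged then, once.
The state is a dict: "time": time; "qpos": joint angles; "qvel": joint speeds; "joint_efforts": joint torques, N m; "tool_pos": TCP position; "tool_rot": TCP orientation; "contact_force": force on the tool from outside, world axes, zero at the start; "torque": the same for the moment, N m; "opening": finger opening in m; "grip_force": force on a finger pad.
Only numpy, scipy, OpenCV 4.12 (cv2) and the standard library are available. Lean on these libraries where they do the work, as an engineer would, in place of code of your own. Each camera call takes 0.05 s, during which the arm holds its last target. There are 200 camera calls.

TASK

Pick up the black sample carrier by its upright fin, lower it flat into the open drawer of the bench reader without yet pressing in the brass spring plunger, and then gently slide it along the drawer against the plunger until its end meets the two steel stop jaws. Finish while still holding it pressed fully home there: do not let go, because the plunger would push it back out. Leave the beaker, the jar and the bottle alone.

Things in the scene. Friction and masses are not known exactly. Their poses are not given: they have to be found in the camera images.
- carrier: Sample carrier: black plastic block 90 (its x) x 40 (y) x 36 mm tall, two round glass windows in its top and between them, mid-length, an upright aluminium grip fin 12 mm thick along x, 36 mm wide along y, from 36 to 72 mm above the underside. 0.15 to 0.27 kg. Origin: centre of underside, z up. Ends alike: either may lead. Starts upright on the table, its x axis within 1 rad of the reader's x.
- reader: Bench reader, fixed: a narrow open aluminium drawer sticks out of a tall steel body with a blue panel. Origin: on the table below the middle of the stop face; x points along the drawer into the reader (pushing direction), z up. The low stop head, 70 mm wide, its top 40 mm above the table, covers x = 0 to 92 mm; the tall body, 220 mm wide, 160 mm tall, covers x = 74 to 290 mm (knobs included).
- drawer_in (a point): Middle of the free part of the drawer's floor, at reader x = -75 mm, 8 mm above the table; axes as the reader's. Inside 46 mm wide; side walls upright to 22 mm above the table, then flared out to 29 mm; open top; low front wall (20 mm tall) 60 mm behind this point, resting plunger tip 60 mm ahead. The carrier can be set down centred within 15 mm of it along x; fully home it is centred 30 mm ahead.
- stop_face (a point): Middle of the hard stop: the plane of the end faces of two steel jaws, either side of the plunger, facing -x of the reader, at x = 0 and 26 mm above the table; they reach from 8 to 40 mm above the table. The point's axes are those of the reader.
- plunger_tip (a point): Middle of the round brass plunger's flat tip (14 mm diameter), 28 mm above the table; with nothing pressing it, it stands 15 mm out in front of the stop face. It moves along the reader's x axis.
- plunger (a joint): How far the sprung plunger is pushed in, in m: 0 at rest, 0.015 when the carrier meets the stop jaws (hard stop). Its spring pushes back with about 3 N at first and 9 N at the stop; the carrier's sliding friction adds 1 to 3 N.
- beaker: Empty glass beaker, 64 mm across, 75 mm tall, standing on the table. Origin: centre of its underside. Leave alone.
- jar: Amber glass jar with white cap, 56 mm across, 65 mm tall, standing on the table. Origin: centre of its underside. Leave alone.
- flask: White plastic bottle, 64 mm across, 110 mm tall, standing on the table beyond the work. Origin: centre of its underside. Leave alone.

How it is judged:
On the way, in this order (a step that is already met when the one before it is completed fails the run):
1. the carrier lies flat in the drawer, between its side walls, with the plunger still out (x of carrier in the frame of reader between -0.095 and -0.053 m and y of carrier in the frame of reader between -0.0055 and 0.0055 m and z of carrier in the frame of reader below 0.012 m and angle between carrier's own z axis and vertical below 0.07 rad and angle between the x axis of carrier and the x axis of reader, either way round below 0.1 rad and value of joint plunger below 0.008 m), for 0.1 s.
2. the carrier has pushed the plunger in and its end bears on the stop jaws (value of joint plunger above 0.013 m and contact force between carrier and stop above 0.5 N), for 0.3 s.
At the end, for the whole second after the job is handed in: The carrier lies flat and straight in the drawer (within 4 mm of its floor, 4 degrees of tilt, 6 of turn), the plunger is in by at least 13 of 15 mm, the carrier bears on the stop jaws (over 0.5 N) and plunger (over 3 N), is at rest, and the robot still holds it there (all of step 2 and contact force between carrier and plunger above 3 N and contact force between any of the fingers, the arm and carrier above 3 N and x of carrier in the frame of reader above -0.048 m and y of carrier in the frame of reader between -0.0055 and 0.0055 m and z of carrier in the frame of reader below 0.012 m and angle between carrier's own z axis and vertical below 0.07 rad and angle between the x axis of carrier and the x axis of reader, either way round below 0.1 rad and linear speed of carrier below 0.01 m/s); the arm keeps its last pose, push and grip.
It fails at once if the carrier is rammed against the stop jaws with more than 60 N (contact force between carrier and stop above 60 N).
It fails at once if the beaker is moved more than 30 mm (distance of beaker from where it was at the start of the episode above 0.03 m).
It fails at once if the jar is moved more than 30 mm (distance of jar from where it was at the start of the episode above 0.03 m).
It fails at once if the bottle is moved more than 30 mm (distance of flask from where it was at the start of the episode above 0.03 m).
It also fails if it takes over 48 s, if anything falls off the work surface, if the arm or the gripper's body presses on something with over 40 N, if the wrist force passes 120 N, or if a joint passes its speed limit or range.

## Working session

There is one attempt and no reset: what is moved stays moved. The work goes in short steps, Python scripts to look and compute and a tool call to move; the robot and the scene stay as the last step left them, time stands still between calls to the robot, and variables do not carry over. Pictures are saved under pics/ and viewed, at most 10 in all, crops included, and the job is handed in when it is done.

Besides the shell and the picture viewer there is one more tool, called after "Request:" as name(argument=value, ...), one argument or row to a line, values as JSON. step_arm: Moves the arm, as the interface text tells. Its arguments: {"type":"object","properties":{"plan":{"type":"array","items":{"type":"array","items":{"type":"number"}}},"grip_force":{"type":"number"}},"required":["plan"]}

```bash
mkdir -p pics; python3 - <<'E'
from cell import *
import cv2,numpy as np
s=observe();print(s)
for n in("top","scene"):
    c=read_camera(n);cv2.imwrite(f"pics/{n}0.png",c["img"][:,:,::-1]);np.savez(f"{n}0.npz",**c);print(n,c["fx"],c["cx"],c["cy"],c["R"],c["t"])
try: print(grasp_offset)
except Exception as e: print(e)
E
```

```text
{'time': 0.0, 'qpos': array([-1.33202222e+00,  3.42716799e-01,  1.52501471e+00, -1.24148428e-05,
        1.27540734e+00, -1.45982108e-01]), 'qvel': array([-7.49860082e-05, -2.25587239e-03,  4.07897965e-05,  6.69707104e-04,
        1.94731358e-05, -6.89553886e-04]), 'joint_efforts': array([-3.71881947e-05, -4.31253612e+01, -2.44214541e+01,  7.16950418e-02,
        5.60183125e-02, -1.01055016e-04]), 'tool_pos': array([ 0.19697776, -0.48620434,  0.22604885]), 'tool_rot': array([-3.14006118e+00, -2.13170390e-04,  3.84759677e-01]), 'contact_force': array([-0.15300427,  0.87175586,  0.89938095]), 'torque': array([ 0.0110921 ,  0.03250307, -0.02201537]), 'grip_force': 0.0, 'opening': 0.09168382100936083}
top 435.6418134681281 326.8272805496566 237.26724501050083 [[ 1.50514546e-02 -9.99886583e-01 -5.24700348e-04]
 [-9.92409327e-01 -1.48748378e-02 -1.22075664e-01]
 [ 1.22054014e-01  2.35813384e-03 -9.92520658e-01]] [0.06814615 0.6121024  0.8075299 ]
scene 462.47244797065 319.21478857684366 241.07060467740322 [[-0.23633196  0.97164446 -0.00736574]
 [ 0.50477928  0.11629251 -0.85537941]
 [-0.83026808 -0.20587156 -0.51794963]] [ 0.09365331 -0.25775302  1.38523226]
0.0188
```

View pics/top0.png

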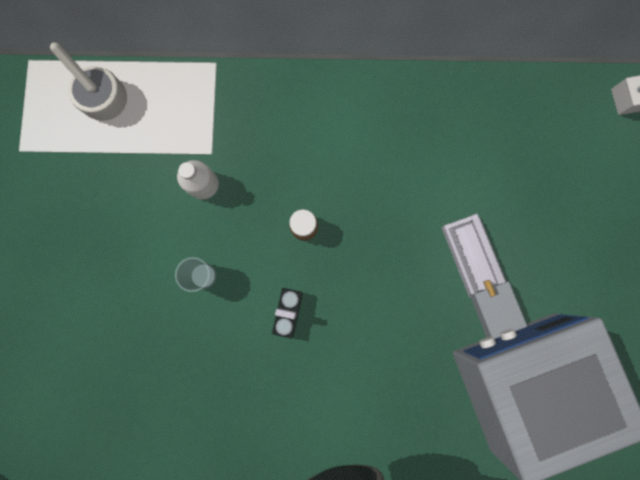

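View pics/scene0.png

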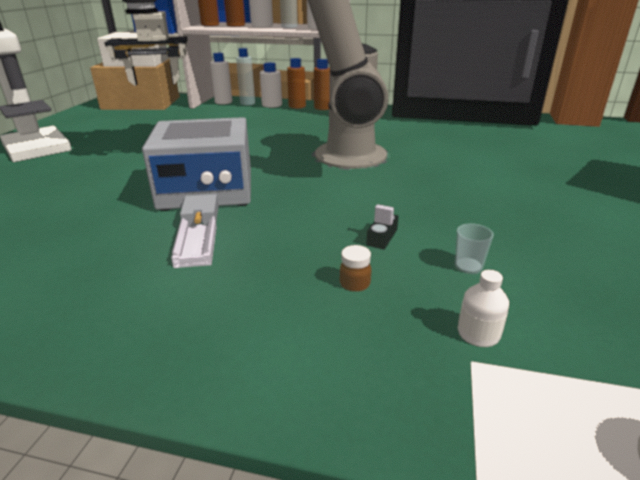

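The top view shows the black carrier at about (288,313), with its fin at (286,314). The drawer runs from (462,222) to the plunger at (490,288), and the reader body is below right. The jar is at (303,222), the beaker at (195,275) and the bottle at (198,180).

```bash
cat > h.py <<'E'
import numpy as np,cv2
def cloud(c):
    v,u=np.mgrid[:480,:640];z=c["range_z"]
    P=np.stack([(u-c["cx"])/c["fx"]*z,(v-c["cy"])/c["fy"]*z,z],-1)
    W=(P-c["t"])@c["R"]; W[z==0]=np.nan
    return W
def rect(p):
    r=cv2.minAreaRect((p[:,:2]*1000).astype(np.float32)); b=cv2.boxPoints(r)
    e=b[1]-b[0],b[2]-b[1]; i=int(np.linalg.norm(e[1])>np.linalg.norm(e[0]))
    return np.array(r[0])/1000,sorted(r[1]),np.arctan2(e[i][1],e[i][0])
E
python3 - <<'E'
from h import *
c=dict(np.load("top0.npz"));W=cloud(c);im=c["img"].astype(int)
v,u=np.mgrid[:480,:640]
print("table z",np.nanmedian(W[350:400,100:200,2]))
def reg(n,m):
    p=W[m&~np.isnan(W[...,2])]; print(n,len(p),rect(p),p.mean(0),np.percentile(p[:,2],[5,50,95]))
Z=W[...,2]
box=lambda a,b,cc,d:(u>=a)&(u<b)&(v>=cc)&(v<d)
reg("carrier top",box(265,310,280,345)&(Z>.028)&(Z<.044))
reg("fin",box(265,310,280,345)&(Z>.062))
reg("body",box(440,640,300,480)&(Z>.152)&(Z<.168))
reg("head",box(465,530,280,342)&(Z>.034)&(Z<.046))
reg("drawer",box(435,520,205,300)&(Z>.004)&(Z<.034))
reg("drawerwall",box(435,520,205,300)&(Z>.018)&(Z<.034))
reg("plunger",box(480,498,275,300)&(im[...,0]-im[...,2]>50))
reg("jar",box(285,325,205,245)&(Z>.05));reg("beaker",box(170,220,255,295)&(Z>.06));reg("flask",box(170,220,155,205)&(Z>.03))
E
```

```text
table z -0.000527208107621601
carrier top 864 (array([0.46517044, 0.15248044]), [40.25169372558594, 89.92362976074219], np.float32(-0.1922966)) [0.46515375 0.15185261 0.03602758] [0.03352506 0.03603943 0.03868855]
fin 137 (array([0.46519452, 0.15223668]), [12.000608444213867, 35.55753707885742], np.float32(1.379159)) [0.46546507 0.15223108 0.07123979] [0.06846566 0.07144818 0.07386721]
body 17459 (array([ 0.34149622, -0.30363684]), [199.88670349121094, 220.9762420654297], np.float32(-1.2096552)) [ 0.34149534 -0.30021705  0.1583682 ] [0.15548804 0.15839529 0.16111113]
head 1725 (array([ 0.48331146, -0.2498997 ]), [71.28172302246094, 103.95404815673828], np.float32(0.36092016)) [ 0.47708101 -0.25203265  0.03953995] [0.03655997 0.03965655 0.04212917]
drawer 2917 (array([ 0.58925391, -0.22874942]), [152.8668670654297, 187.18077087402344], np.float32(-0.028598804)) [ 0.58239531 -0.21291952  0.01595974] [0.00579673 0.01130914 0.030467  ]
drawerwall 1253 (array([ 0.57756287, -0.21379189]), [70.57921600341797, 159.02066040039062], np.float32(0.36060005)) [ 0.58106965 -0.21316573  0.02565872] [0.01930276 0.02580872 0.03209411]
plunger 83 (array([ 0.51812543, -0.23686728]), [12.160687446594238, 29.63434600830078], np.float32(0.3675286)) [ 0.51869369 -0.23643473  0.0335916 ] [0.03071021 0.03377158 0.03589993]
jar 548 (array([0.63521295, 0.12404138]), [47.961708068847656, 49.229583740234375], np.float32(-0.76198924)) [0.63470034 0.12413556 0.06441089] [0.06147938 0.06462508 0.06695371]
beaker 322 (array([0.53413397, 0.32413019]), [61.878807067871094, 62.880523681640625], np.float32(0.22745843)) [0.53419067 0.3282212  0.0710762 ] [0.06184235 0.07306185 0.07633798]
flask 1064 (array([0.71892041, 0.33176938]), [59.52376937866211, 63.419395446777344], np.float32(-0.65893453)) [0.7136312  0.32517522 0.07851501] [0.04035419 0.07711594 0.11026577]
```

Request:
step_arm(
  plan=[
    [-1, 0.36, -0.163, 0, -0.5],
    [-1, 0.36, -0.163, 0, -0.5],
    [-1, 0.36, -0.163, 0, -0.5],
    [-1, 0.36, -0.163, 0, -0.5],
    [-1, 0.36, -0.163, 0, -0.5],
    [-1, 0.36, -0.163, 0, -0.5],
    [-1, 0.36, -0.163, 0, -0.5],
    [-1, 0.488, -0.491, 0.06, -0.994],
    [-1, 0.488, -0.491, 0.08, -0.994],
    [-1, 0.488, -0.491, 0.08, -0.994],
    [-1, 0.488, -0.491, 0.08, -0.994],
    [-1, 0.488, -0.491, 0.08, -0.994],
    [-1, 0.488, -0.491, 0.08, -0.994],
    [-1, 0.488, -0.491, 0.08, -0.994],
    [-1, 0.488, -0.491, 0.08, -0.994],
  ],
)

```text
time: 1.98
tool_pos: [0.465, 0.1514, 0.1465]
tool_rot: [-3.141, 0.001, 1.379]
contact_force: [-0.1, -0.5, -0.2]
opening: 0.0919
grip_force: 0.0
```

```bash
cat >> h.py <<'E'
def delta(s,x,y,z,yaw):
    p=s["tool_pos"];a=s["tool_rot"][2];d=np.array([x,y])-p[:2]
    t=-((yaw-a+np.pi/2)%np.pi-np.pi/2)
    return np.round([d@[np.cos(a),np.sin(a)],d@[np.sin(a),-np.cos(a)],p[2]-z,t],4)
E
python3 - <<'E'
from cell import *
from h import *
s=observe();print(s["time"],s["tool_pos"],s["tool_rot"],s["qpos"].round(2))
print(delta(s,.4652,.1523,.040,-.192+np.pi/2))
c=read_camera("wrist");cv2.imwrite("pics/w1.png",c["img"][:,:,::-1]);print(c["T_tool_cam"],c["fx"],c["cx"],c["cy"])
E
```

```text
1.975 [0.46496595 0.15140386 0.14652814] [-3.14121139e+00  6.47337509e-04  1.37949058e+00] [ 0.16  0.36  1.74 -0.    1.04  0.35]
[9.000e-04 1.000e-04 1.065e-01 7.000e-04]
[[ 5.15022033e-04 -9.69363252e-01 -2.45631065e-01  6.51884290e-02]
 [ 9.99999864e-01  4.79777574e-04  2.03326127e-04  3.23555111e-04]
 [-7.92485994e-05 -2.45631137e-01  9.69363368e-01 -1.56803577e-01]
 [ 0.00000000e+00  0.00000000e+00  0.00000000e+00  1.00000000e+00]] 371.64829954431775 316.4675324273801 241.78335717292276
```

View pics/w1.png

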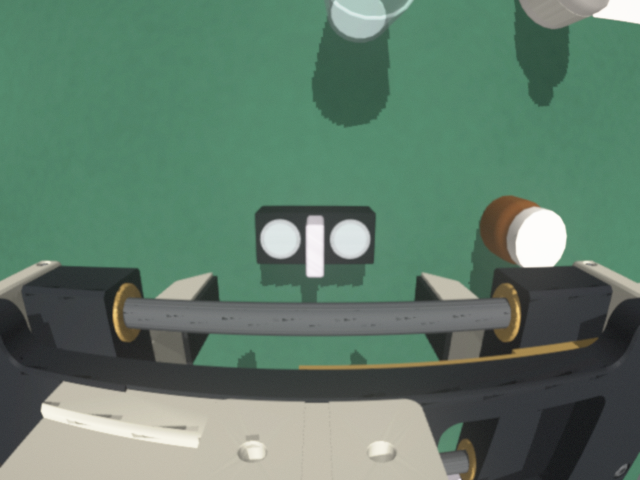

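The wrist view shows the carrier straight and centred between the fingers, with the fin at about (315,245). Next I descend and grip.

Request:
step_arm(
  plan=[
    [-1, 0, 0, 0.05, 0],
    [-1, 0, 0, 0.09, 0],
    [-1, 0, 0, 0.105, 0],
    [-1, 0, 0, 0.105, 0],
    [1, 0, 0, 0.105, 0],
    [1, 0, 0, 0.105, 0],
    [1, 0, 0, 0.105, 0],
    [1, 0, 0, 0.105, 0],
    [1, 0, 0, 0.105, 0],
    [1, 0, 0, 0.105, 0],
    [1, 0, 0, 0.105, 0],
    [1, 0, 0, 0.105, 0],
  ],
  grip_force=40,
)

```text
time: 3.52
tool_pos: [0.4651, 0.1516, 0.0416]
tool_rot: [-3.142, 0.0, 1.379]
contact_force: [0.3, 0.1, 0.0]
opening: 0.0163
grip_force: 0.0
```

Request:
step_arm(
  plan=[
    [1, 0, 0, 0, 0],
    [1, 0, 0, 0, 0],
    [1, 0, 0, 0, 0],
    [1, 0, 0, -0.02, 0],
    [1, 0, 0, -0.06, 0],
    [1, 0, 0, -0.06, 0],
    [1, 0, 0, -0.06, 0],
  ],
)

```text
time: 4.4
tool_pos: [0.4645, 0.1515, 0.1009]
tool_rot: [-3.14, 0.001, 1.379]
contact_force: [0.8, 0.1, -1.6]
opening: 0.0116
grip_force: 40.0
```

```bash
python3 - <<'E'
from cell import *
from h import *
s=observe();print(s)
print(delta(s,.589,-.2102,.135,.361+np.pi/2))
E
```

```text
{'time': 4.4, 'qpos': array([ 1.58409187e-01,  4.22850280e-01,  1.79351526e+00, -1.21596039e-04,
        9.26427850e-01,  3.50473435e-01]), 'qvel': array([-0.00104442,  0.01696081,  0.01303004,  0.00101039,  0.00283167,
        0.00127878]), 'joint_efforts': array([ 1.18664251e-03, -4.43157113e+01, -2.06344289e+01,  7.31694954e-02,
       -4.01054544e-02,  1.46589762e-03]), 'tool_pos': array([0.46448532, 0.15153781, 0.10090488]), 'tool_rot': array([-3.14049825e+00,  5.03487214e-04,  1.37880545e+00]), 'contact_force': array([ 0.80151467,  0.14405026, -1.60914278]), 'torque': array([-0.01041044, -0.06728361, -0.01805583]), 'grip_force': 39.99960958957672, 'opening': 0.011621072158836036}
[-0.3313  0.1913 -0.0341 -0.553 ]
```

Request:
step_arm(
  plan=[
    [1, -0.05, 0.03, -0.005, -0.1],
    [1, -0.1, 0.058, -0.005, -0.2],
    [1, -0.15, 0.087, -0.005, -0.3],
    [1, -0.2, 0.115, -0.005, -0.4],
    [1, -0.25, 0.144, -0.005, -0.5],
    [1, -0.3, 0.173, -0.005, -0.553],
    [1, -0.331, 0.191, -0.005, -0.553],
    [1, -0.331, 0.191, -0.005, -0.553],
    [1, -0.331, 0.191, -0.005, -0.553],
    [1, -0.331, 0.191, -0.005, -0.553],
  ],
)

```text
time: 5.65
tool_pos: [0.5889, -0.2083, 0.1061]
tool_rot: [-3.141, -0.001, 1.933]
contact_force: [0.4, -0.4, -0.9]
opening: 0.0112
grip_force: 40.0
```

```bash
python3 - <<'E'
from cell import *
from h import *
s=observe();print(s["time"],s["tool_pos"],s["tool_rot"],s["contact_force"],s["opening"])
print(delta(s,.589,-.2102,.0496,.361+np.pi/2))
c=read_camera("wrist");cv2.imwrite("pics/w2.png",c["img"][:,:,::-1]);np.savez("w2.npz",**c,p=s["tool_pos"],r=s["tool_rot"])
c=read_camera("scene");np.savez("s2.npz",**c);cv2.imwrite("pics/s2.png",cv2.resize(c["img"][150:300,130:330,::-1],(800,600)))
E
```

```text
5.65 [ 0.58892399 -0.20827648  0.10609646] [-3.14053115e+00 -1.29420709e-03  1.93311332e+00] [ 0.40760377 -0.36463673 -0.89989568] 0.011219916466315217
[-0.0018 -0.0006  0.0565  0.0013]
```

View pics/w2.png

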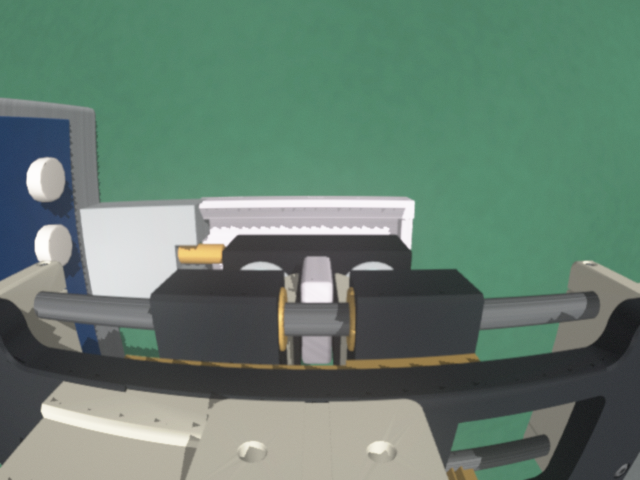

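View pics/s2.png

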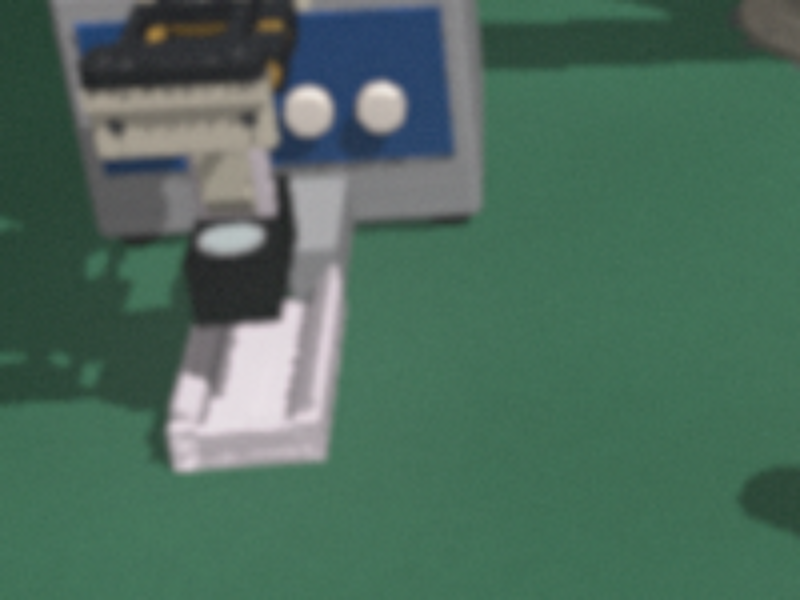

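The wrist view shows the carrier held square above the drawer. The plunger is at (200,254), the far drawer wall at row ~205, and the carrier's far edge at row ~238. I'll measure the lateral offset between them in tool coordinates.

```bash
cat >> h.py <<'E'
def wcloud(c):
    v,u=np.mgrid[:480,:640];x=(u-c["cx"])/c["fx"];y=(v-c["cy"])/c["fy"];r=np.hypot(x,y)+1e-9
    z=c["range_z"];k=np.tan(r)/r*z
    P=np.stack([x*k,y*k,z],-1);T=c["T_tool_cam"];W=P@T[:3,:3].T+T[:3,3];W[z==0]=np.nan
    return W
E
python3 - <<'E'
from h import *
c=dict(np.load("w2.npz"));W=wcloud(c);im=c["img"].astype(int);v,u=np.mgrid[:480,:640]
box=lambda a,b,cc,d:(u>=a)&(u<b)&(v>=cc)&(v<d)
def reg(n,m):
    p=W[m&~np.isnan(W[...,2])];print(n,len(p),"lo",np.percentile(p,2,0).round(4),"med",np.median(p,0).round(4),"hi",np.percentile(p,98,0).round(4));return p
reg("plunger",box(170,230,240,268)&(im[...,0]-im[...,2]>60))
Z=W[...,2]; h=.1061-Z   # world height
reg("head",box(85,205,200,300)&(abs(h-.04)<.005))
m=box(225,410,230,275)&(im.sum(-1)<120);reg("black",m)
p=reg("carrier top",box(225,415,230,285)&(abs(Z-.0055)<.006));print(rect(p))
reg("fin",box(300,332,255,270)&(Z<-.02))
for col in(230,300,380):
    print(col,[(r,*(W[r,col,[0]].round(4)),h[r,col].round(4)) for r in range(194,246,3)])
E
```

```text
plunger 761 lo [-0.0076 -0.0927  0.0714] med [-0.0013 -0.0766  0.0732] hi [ 0.0041 -0.0629  0.0778]
head 8674 lo [-0.0302 -0.1666  0.0658] med [ 0.0061 -0.1248  0.0673] hi [ 0.0317 -0.0793  0.0689]Traceback (most recent call last):
  File "<stdin>", line 9, in <module>
  File "<stdin>", line 5, in reg
    return _quantile_unchecked(
        a, q, axis, out, overwrite_input, method, keepdims, weights)
    return _ureduce(a,
                    func=_quantile_ureduce_func,
    ...<5 lines>...
                    overwrite_input=overwrite_input,
                    method=method)
    r = func(a, **kwargs)
    result = _quantile(arr,
                       quantiles=q,
    ...<2 lines>...
                       out=out,
                       weights=wgt)
    slices_having_nans = np.isnan(arr[-1, ...])
                                  ~~~^^^^^^^^^
IndexError: index -1 is out of bounds for axis 0 with size 0
```

```bash
python3 - <<'E'
from h import *
c=dict(np.load("w2.npz"));W=wcloud(c);im=c["img"].astype(int)
T=c["T_tool_cam"]
def hit(u,v,z):
    x=(u-c["cx"])/c["fx"];y=(v-c["cy"])/c["fy"];r=np.hypot(x,y)
    d=T[:3,:3]@np.array([x*np.sin(r)/r,y*np.sin(r)/r,np.cos(r)]);return (T[:3,3]+d*(z-T[2,3])/d[2]).round(4)
h=.1061-W[...,2]
for col in(235,245,260,300,340,380,400):
    g=im[:,col].sum(-1);print(col,"bright",[(r,g[r]) for r in range(228,272,2)])
for col in(240,310,390):
    print(col,[(r,*(W[r,col,[0]].round(4)),h[r,col].round(4)) for r in range(192,244,3)])
for r in(255,262): print(r,[(k,im[r,k].sum()) for k in range(222,244,2)],[(k,im[r,k].sum()) for k in range(400,420,2)])
for uv in((240,238),(320,238),(400,238)): print(uv,hit(*uv,.0056))
E
```

```text
235 bright [(228, np.int64(731)), (230, np.int64(740)), (232, np.int64(742)), (234, np.int64(737)), (236, np.int64(586)), (238, np.int64(253)), (240, np.int64(194)), (242, np.int64(195)), (244, np.int64(187)), (246, np.int64(185)), (248, np.int64(190)), (250, np.int64(183)), (252, np.int64(194)), (254, np.int64(199)), (256, np.int64(203)), (258, np.int64(199)), (260, np.int64(205)), (262, np.int64(197)), (264, np.int64(196)), (266, np.int64(198)), (268, np.int64(194)), (270, np.int64(184))]
245 bright [(228, np.int64(727)), (230, np.int64(739)), (232, np.int64(737)), (234, np.int64(557)), (236, np.int64(199)), (238, np.int64(194)), (240, np.int64(186)), (242, np.int64(183)), (244, np.int64(189)), (246, np.int64(183)), (248, np.int64(177)), (250, np.int64(191)), (252, np.int64(196)), (254, np.int64(201)), (256, np.int64(201)), (258, np.int64(198)), (260, np.int64(197)), (262, np.int64(197)), (264, np.int64(261)), (266, np.int64(557)), (268, np.int64(611)), (270, np.int64(330))]
260 bright [(228, np.int64(676)), (230, np.int64(737)), (232, np.int64(736)), (234, np.int64(543)), (236, np
[... 5263 characters left out ...]
, np.int64(180)), (410, np.int64(184)), (412, np.int64(305)), (414, np.int64(346)), (416, np.int64(347)), (418, np.int64(347))]
262 [(222, np.int64(274)), (224, np.int64(197)), (226, np.int64(198)), (228, np.int64(199)), (230, np.int64(203)), (232, np.int64(197)), (234, np.int64(194)), (236, np.int64(192)), (238, np.int64(199)), (240, np.int64(194)), (242, np.int64(198))] [(400, np.int64(177)), (402, np.int64(174)), (404, np.int64(173)), (406, np.int64(167)), (408, np.int64(175)), (410, np.int64(188)), (412, np.int64(324)), (414, np.int64(341)), (416, np.int64(347)), (418, np.int64(343))]
(240, 238) [ 0.0257 -0.0348  0.0056]
(320, 238) [0.0257 0.0017 0.0056]
(400, 238) [0.0257 0.0383 0.0056]
```

```bash
python3 - <<'E'
from h import *
im=cv2.imread("pics/w2.png")[185:285,200:420];cv2.imwrite("pics/w2c.png",cv2.resize(im,None,fx=3.6,fy=3.6,interpolation=cv2.INTER_CUBIC))
E
```

```text
(no output)
```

View pics/w2c.png

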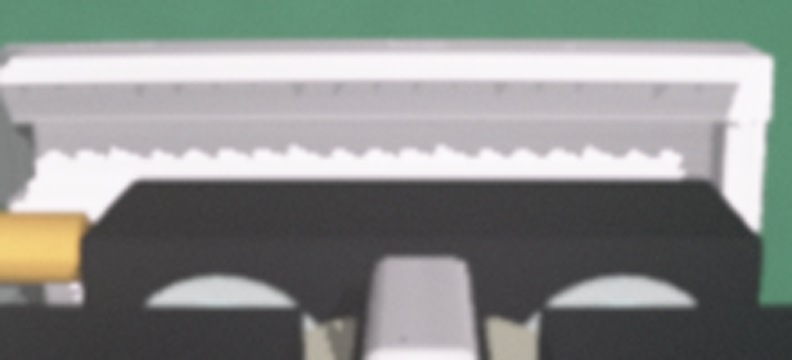

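The crop shows the carrier parallel to the wall and level. Its centre is at tool x −0.5 mm, against about −1.5 mm for the drawer and plunger, and it has 18 mm of gap to the tip. I'll shift −1 mm and lower.

Request:
step_arm(
  plan=[
    [1, -0.001, 0, 0.015, 0],
    [1, -0.001, 0, 0.03, 0],
    [1, -0.001, 0, 0.038, 0],
    [1, -0.001, 0, 0.044, 0],
    [1, -0.001, 0, 0.048, 0],
    [1, -0.001, 0, 0.051, 0],
    [1, -0.001, 0, 0.053, 0],
    [1, -0.001, 0, 0.053, 0],
    [1, -0.001, 0, 0.053, 0],
  ],
)

```text
time: 6.88
tool_pos: [0.5899, -0.2107, 0.054]
tool_rot: [3.141, 0.0, 1.932]
contact_force: [-0.1, 0.4, -3.0]
opening: 0.0115
grip_force: 40.0
```

Request:
step_arm(
  plan=[
    [1, 0, 0, 0.001, 0],
    [1, 0, 0, 0.002, 0],
    [1, 0, 0, 0.003, 0],
    [1, 0, 0, 0.004, 0],
    [1, 0, 0, 0.004, 0],
    [1, 0, 0, 0.004, 0],
  ],
)

```text
time: 7.62
tool_pos: [0.5898, -0.2107, 0.0497]
tool_rot: [-3.142, 0.0, 1.932]
contact_force: [-1.0, 0.6, -1.1]
opening: 0.0117
grip_force: 40.0
```

Request:
step_arm(
  plan=[
    [1, 0, 0, 0.0005, 0],
    [1, 0, 0, 0.001, 0],
    [1, 0, 0, 0.001, 0],
    [1, 0, 0, 0.001, 0],
  ],
)

```text
time: 8.12
tool_pos: [0.5898, -0.2107, 0.0496]
tool_rot: [3.141, 0.0, 1.932]
contact_force: [-2.6, 0.8, 4.4]
opening: 0.0116
grip_force: 40.0
```

```bash
python3 - <<'E'
from cell import *
from h import *
s=observe();print(s["time"],s["tool_pos"],s["contact_force"],s["torque"])
c=read_camera("wrist");W=wcloud(c);h=s["tool_pos"][2]-W[...,2];im=c["img"].astype(int)
for col in(250,310,380): print(col,[(r,*(W[r,col,[0]].round(4)),h[r,col].round(3)) for r in range(205,250,3)])
m=(im[...,0]-im[...,2]>60);m[:225]=0;m[275:]=0;m[:,240:]=0;p=W[m&~np.isnan(h)];print(len(p),np.percentile(p,[2,50,98],0).round(4))
cv2.imwrite("pics/w3c.png",cv2.resize(c["img"][185:285,150:440,::-1],None,fx=2.7,fy=2.7))
E
```

```text
8.125 [ 0.58980373 -0.21065429  0.04962327] [-2.60278419  0.81108514  4.42047073] [0.23354034 0.43022188 0.0078873 ]
250 [(205, np.float64(0.035), np.float64(0.005)), (208, np.float64(0.035), np.float64(0.016)), (211, np.float64(0.0344), np.float64(0.022)), (214, np.float64(0.0336), np.float64(0.026)), (217, np.float64(0.0324), np.float64(0.028)), (220, np.float64(0.0308), np.float64(0.027)), (223, np.float64(0.0294), np.float64(0.028)), (226, np.float64(0.0276), np.float64(0.027)), (229, np.float64(0.0252), np.float64(0.023)), (232, np.float64(0.023), np.float64(0.02)), (235, np.float64(0.019), np.float64(0.01)), (238, np.float64(0.0193), np.float64(0.018)), (241, np.float64(0.0194), np.float64(0.025)), (244, np.float64(0.0195), np.float64(0.031)), (247, np.float64(0.0194), np.float64(0.036))]
310 [(205, np.float64(0.0349), np.float64(0.005)), (208, np.float64(0.0351), np.float64(0.017)), (211, np.float64(0.0341), np.float64(0.021)), (214, np.float64(0.0337), np.float64(0.027)), (217, np.float64(0.0325), np.float64(0.029)), (220, np.float64(0.0309), np.float64(0.029)), (223, np.floa
[... 480 characters left out ...]
.float64(0.018)), (211, np.float64(0.0344), np.float64(0.021)), (214, np.float64(0.0337), np.float64(0.027)), (217, np.float64(0.0326), np.float64(0.029)), (220, np.float64(0.0311), np.float64(0.029)), (223, np.float64(0.0293), np.float64(0.027)), (226, np.float64(0.0272), np.float64(0.024)), (229, np.float64(0.0255), np.float64(0.024)), (232, np.float64(0.0233), np.float64(0.021)), (235, np.float64(0.0191), np.float64(0.01)), (238, np.float64(0.0193), np.float64(0.018)), (241, np.float64(0.0195), np.float64(0.025)), (244, np.float64(0.0195), np.float64(0.031)), (247, np.float64(0.0196), np.float64(0.037))]
257 [[ 0.0033 -0.0927  0.0159]
 [ 0.0051 -0.0783  0.0186]
 [ 0.0068 -0.063   0.0227]]
```

View pics/w3c.png

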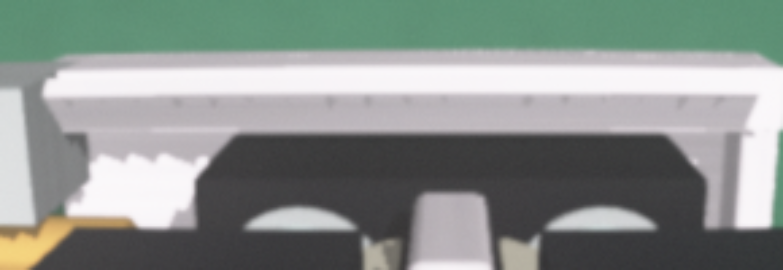

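The carrier sits flat on the floor, centred to within 0.5 mm, with the plunger tip 18 mm ahead. Now I slide it along tool −y.

Request:
step_arm(
  plan=[
    [1, 0, -0.003, -0.0004, 0],
    [1, 0, -0.006, -0.0004, 0],
    [1, 0, -0.01, -0.0004, 0],
    [1, 0, -0.014, -0.0004, 0],
    [1, 0, -0.017, -0.0004, 0],
    [1, 0, -0.019, -0.0004, 0],
    [1, 0, -0.021, -0.0004, 0],
    [1, 0, -0.023, -0.0004, 0],
    [1, 0, -0.025, -0.0004, 0],
    [1, 0, -0.027, -0.0004, 0],
    [1, 0, -0.028, -0.0004, 0],
    [1, 0, -0.028, -0.0004, 0],
  ],
)

```text
time: 9.68
tool_pos: [0.5653, -0.2204, 0.0498]
tool_rot: [3.138, 0.002, 1.931]
contact_force: [7.1, 3.0, 4.4]
opening: 0.0117
grip_force: 40.0
```

Request:
step_arm(
  plan=[
    [1, 0, -0.001, 0, 0],
    [1, 0, -0.002, 0, 0],
    [1, 0, -0.003, 0, 0],
    [1, 0, -0.004, 0, 0],
    [1, 0, -0.005, 0, 0],
    [1, 0, -0.006, 0, 0],
    [1, 0, -0.006, 0, 0],
    [1, 0, -0.006, 0, 0],
  ],
)

```text
time: 10.68
tool_pos: [0.5602, -0.2223, 0.0499]
tool_rot: [3.137, 0.002, 1.931]
contact_force: [9.0, 4.2, 3.2]
opening: 0.0121
grip_force: 40.0
```

Request:
step_arm(
  plan=[
    [1, 0, -0.0007, 0, 0],
    [1, 0, -0.0014, 0, 0],
    [1, 0, -0.002, 0, 0],
    [1, 0, -0.0025, 0, 0],
    [1, 0, -0.003, 0, 0],
    [1, 0, -0.003, 0, 0],
    [1, 0, -0.003, 0, 0],
  ],
)

```text
time: 11.55
tool_pos: [0.5593, -0.2227, 0.0502]
tool_rot: [3.133, 0.003, 1.931]
contact_force: [15.1, 7.9, 0.7]
opening: 0.0121
grip_force: 40.0
```

Request:
step_arm(
  plan=[
    [1, 0, -0.0005, 0.0004, 0],
    [1, 0, -0.0005, 0.0004, 0],
    [1, 0, -0.0005, 0.0004, 0],
    [1, 0, -0.0005, 0.0004, 0],
    [1, 0, -0.0005, 0.0004, 0],
  ],
)

```text
time: 12.18
tool_pos: [0.5593, -0.2227, 0.0502]
tool_rot: [3.132, 0.004, 1.931]
contact_force: [16.8, 9.3, 2.3]
opening: 0.0119
grip_force: 40.0
```

```bash
python3 - <<'E'
from cell import *
from h import *
s=observe();print(s["time"],s["tool_pos"],s["tool_rot"],s["contact_force"],s["opening"],abs(s["qvel"]).max())
c=read_camera("wrist");W=wcloud(c);h=s["tool_pos"][2]-W[...,2]
for col in(250,310,380): print(col,[(r,*(W[r,col,[0]].round(4)),h[r,col].round(3)) for r in range(226,250,3)])
cv2.imwrite("pics/w4.png",cv2.resize(c["img"][185:285,150:440,::-1],None,fx=2.7,fy=2.7))
s=observe();print(s["tool_pos"],s["contact_force"])
E
```

```text
12.175 [ 0.55927414 -0.22269525  0.05017871] [3.13205673 0.00361514 1.93126919] [16.77933514  9.25147495  2.32025164] 0.01188410463356647 0.002260589222575503
250 [(226, np.float64(0.0272), np.float64(0.025)), (229, np.float64(0.0251), np.float64(0.022)), (232, np.float64(0.02), np.float64(0.007)), (235, np.float64(0.0192), np.float64(0.011)), (238, np.float64(0.0192), np.float64(0.018)), (241, np.float64(0.0196), np.float64(0.026)), (244, np.float64(0.0193), np.float64(0.031)), (247, np.float64(0.0195), np.float64(0.037))]
310 [(226, np.float64(0.027), np.float64(0.024)), (229, np.float64(0.025), np.float64(0.022)), (232, np.float64(0.0198), np.float64(0.006)), (235, np.float64(0.0195), np.float64(0.012)), (238, np.float64(0.0193), np.float64(0.018)), (241, np.float64(0.0197), np.float64(0.026)), (244, np.float64(0.0199), np.float64(0.033)), (247, np.float64(0.0196), np.float64(0.037))]
380 [(226, np.float64(0.0267), np.float64(0.023)), (229, np.float64(0.0252), np.float64(0.023)), (232, np.float64(0.0199), np.float64(0.006)), (235, np.float64(0.0193), np.float64(0.011)), (238, np.float64(0.0197), np.float64(0.02)), (241, np.float64(0.0198), np.float64(0.027)), (244, np.float64(0.0198), np.float64(0.033)), (247, np.float64(0.0191), np.float64(0.036))]
[ 0.55928785 -0.22270325  0.05016416] [16.41473704  9.53738672  3.05257321]
```

View pics/w4.png

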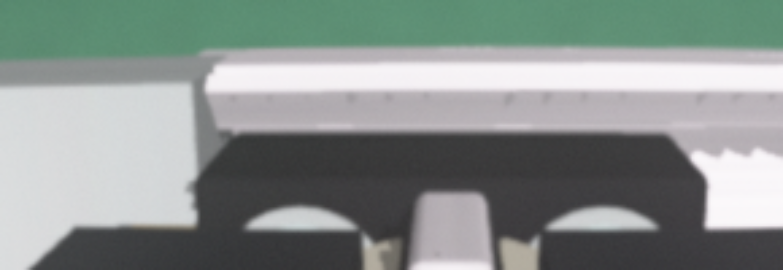

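The carrier's leading end meets the stop head at crop pixel (198,190), it lies flat, and extra push adds force without movement.

```bash
python3 -c "
from cell import *
print(hand_in())"
```

```text
the job is handed in; nothing more can be done
None
```

I handed the job in with the carrier flat in the drawer and still gripped, pressed against the stop jaws with the plunger in at about 19 N total push; `hand_in()` returned no verdict.

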